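# Count to the third gap and push the bin home

## Task

Count along the divider rack's label rail with one fingertip: start at the end with the orange plate and touch the labels of the first, second and third gaps in turn, counting filled and empty gaps alike, and touch no label beyond the third. Then push the small blue bin that stands on the bench in front of the rack into that third gap, all the way, until it no longer sticks out past the divider noses. Only push it along the bench, never grip, lift or tip it, and leave the other bins and things where they are.

Things in the scene. Friction and masses are not known exactly. Their poses are not given: they have to be found in the camera images.
- rack: galvanised steel rack fixed to the bench: seven upright dividers (4 thick, noses 6) at 66 pitch make six gaps, each 60 clear, 107 deep to the back stop, open at the front; the bench is their floor. Dividers 36 high in their first 28, then 64. Origin: bench level, middle of the line of divider noses; x points into the gaps (away from the robot), y along the row to the robot's left
- rail_mid (a point): middle of the label rail that crosses over all dividers along y and carries the six labels: a rigid steel bar 30 wide (x), from 31 to 61 behind the divider noses, 64 to 72 above the bench (its front lip hangs to 58); this point is on its top face, 72 high
- orange_plate: small orange location plate, about 60 x 44, gently sloping, 55 high on a steel foot, standing fixed just outside one end of the rack: the counting starts at this end (which end varies); origin on the bench under its middle, level with the rail, 57 outside the middle of the end gap
- grey_plate: the same plate in grey, at the other end of the rack
- bin: the small blue picking bin to be pushed home, open on top, holding bolts: 90 long (its x), 52 wide (y), walls 2.5, sides and back 50 high, low front wall 28 high on its -x side towards the robot. Mass about 0.2 to 0.35 kg, slides freely on the bench, starts in front of the rack somewhere, turned up to 0.3 rad. Origin at the centre of its underside
- label_a: white paper label in a grey holder on the label rail, over the first gap from the robot's left; fixed, rigid and flat, 28 (x) by 62 (y), 4 from the next one; origin at the centre of its top face, 75 above the bench; axes as the rack's
- label_b: white paper label in a grey holder on the label rail, over the second gap from the robot's left; fixed, rigid and flat, 28 (x) by 62 (y), 4 from the next one; origin at the centre of its top face, 75 above the bench; axes as the rack's
- label_c: white paper label in a grey holder on the label rail, over the third gap from the robot's left; fixed, rigid and flat, 28 (x) by 62 (y), 4 from the next one; origin at the centre of its top face, 75 above the bench; axes as the rack's
- label_d: white paper label in a grey holder on the label rail, over the fourth gap from the robot's left; fixed, rigid and flat, 28 (x) by 62 (y), 4 from the next one; origin at the centre of its top face, 75 above the bench; axes as the rack's
- label_e: white paper label in a grey holder on the label rail, over the fifth gap from the robot's left; fixed, rigid and flat, 28 (x) by 62 (y), 4 from the next one; origin at the centre of its top face, 75 above the bench; axes as the rack's
- label_f: white paper label in a grey holder on the label rail, over the sixth gap from the robot's left; fixed, rigid and flat, 28 (x) by 62 (y), 4 from the next one; origin at the centre of its top face, 75 above the bench; axes as the rack's
- gap_a (a point): mouth of the gap under label_a: bench level, half-way between its two divider noses; axes as the rack's (x into the gap). The bin is fully home with its origin 45 or more beyond this point along x; it meets the back stop at 62
- gap_b (a point): mouth of the gap under label_b: bench level, half-way between its two divider noses; axes as the rack's (x into the gap). The bin is fully home with its origin 45 or more beyond this point along x; it meets the back stop at 62
- gap_c (a point): mouth of the gap under label_c: bench level, half-way between its two divider noses; axes as the rack's (x into the gap). The bin is fully home with its origin 45 or more beyond this point along x; it meets the back stop at 62
- gap_d (a point): mouth of the gap under label_d: bench level, half-way between its two divider noses; axes as the rack's (x into the gap). The bin is fully home with its origin 45 or more beyond this point along x; it meets the back stop at 62
- gap_e (a point): mouth of the gap under label_e: bench level, half-way between its two divider noses; axes as the rack's (x into the gap). The bin is fully home with its origin 45 or more beyond this point along x; it meets the back stop at 62
- gap_f (a point): mouth of the gap under label_f: bench level, half-way between its two divider noses; axes as the rack's (x into the gap). The bin is fully home with its origin 45 or more beyond this point along x; it meets the back stop at 62
- rack_bin_blue: another blue bin, already standing in the second gap from one end of the rack; to be left alone; 90 x 52 x 50; origin at the centre of its underside
- rack_bin_red: red bin, already standing in the second gap from the other end of the rack; to be left alone; 90 x 52 x 50; origin at the centre of its underside
- tape_roll: cardboard-brown roll of tape lying flat, 90 across, 38 high; origin at the centre of its underside; to be left alone
- wrench: steel open-ended wrench lying flat, 170 long; to be left alone
- grease_tin: round tin standing upright, 68 across, 75 high; origin at the centre of its underside; to be left alone
- carton: small cardboard carton, 110 x 80 x 65 high; origin at the centre of its underside; to be left alone
Things that resemble listed ones, but are neither listed nor needed, are in the scene too. Leave any purple look-alike of the orange_plate alone.

How it is judged:
On the way, in this order (a step that is already met when the one before it is completed fails the run):
1. a fingertip touches the first label from the orange plate (((horizontal distance between orange_plate and label_a below 0.09 m and contact force between the fingers and label_a above 0.3 N) or (horizontal distance between orange_plate and label_f below 0.09 m and contact force between the fingers and label_f above 0.3 N))), for 0.1 s.
2. a fingertip touches the second label from the orange plate (((horizontal distance between orange_plate and label_a below 0.09 m and contact force between the fingers and label_b above 0.3 N) or (horizontal distance between orange_plate and label_f below 0.09 m and contact force between the fingers and label_e above 0.3 N))), for 0.1 s.
3. a fingertip touches the third label from the orange plate (((horizontal distance between orange_plate and label_a below 0.09 m and contact force between the fingers and label_c above 0.3 N) or (horizontal distance between orange_plate and label_f below 0.09 m and contact force between the fingers and label_d above 0.3 N))), for 0.1 s.
4. the blue bin stands in the third gap from the orange plate, all the way in (((horizontal distance between orange_plate and label_a below 0.09 m and (x of bin in the frame of gap_c between 0.04 and 0.072 m and y of bin in the frame of gap_c between -0.012 and 0.012 m and angle between the x axis of bin and the x axis of rack, either way round below 0.15 rad and angle between bin's own z axis and vertical below 0.1 rad)) or (horizontal distance between orange_plate and label_f below 0.09 m and (x of bin in the frame of gap_d between 0.04 and 0.072 m and y of bin in the frame of gap_d between -0.012 and 0.012 m and angle between the x axis of bin and the x axis of rack, either way round below 0.15 rad and angle between bin's own z axis and vertical below 0.1 rad)))), for 0.2 s.
At the end, for the whole second after the job is handed in: The blue bin stands flat on the bench in the third gap from the orange plate, straight (within 0.15 rad), its low front wall not more than 5 mm proud of the divider noses, at rest; the other bins and things are within 20 mm of where they were (((horizontal distance between orange_plate and label_a below 0.09 m and (x of bin in the frame of gap_c between 0.04 and 0.072 m and y of bin in the frame of gap_c between -0.012 and 0.012 m and angle between the x axis of bin and the x axis of rack, either way round below 0.15 rad and angle between bin's own z axis and vertical below 0.1 rad)) or (horizontal distance between orange_plate and label_f below 0.09 m and (x of bin in the frame of gap_d between 0.04 and 0.072 m and y of bin in the frame of gap_d between -0.012 and 0.012 m and angle between the x axis of bin and the x axis of rack, either way round below 0.15 rad and angle between bin's own z axis and vertical below 0.1 rad))) and height (world z) of bin below 0.005 m and linear speed of bin below 0.01 m/s and distance of each of rack_bin_blue, rack_bin_red, tape_roll, wrench, grease_tin, carton from where it was at the start of the episode below 0.02 m); the robot touches nothing.
It fails at once if a fingertip touches a label beyond the third ((horizontal distance between orange_plate and label_a below 0.09 m and (contact force between the fingers and label_d above 0.3 N or contact force between the fingers and label_e above 0.3 N or contact force between the fingers and label_f above 0.3 N)) or (horizontal distance between orange_plate and label_f below 0.09 m and (contact force between the fingers and label_c above 0.3 N or contact force between the fingers and label_b above 0.3 N or contact force between the fingers and label_a above 0.3 N))).
It fails at once if the blue bin is lifted (over 10 mm) or tipped (height (world z) of bin above 0.01 m or angle between bin's own z axis and vertical above 0.3 rad).
It fails at once if another bin or thing is pushed away or lifted (over 20 mm) (distance of any of rack_bin_blue, rack_bin_red, tape_roll, wrench, grease_tin, carton from where it was at the start of the episode above 0.02 m).
It also fails if it takes over 67 s, if anything falls off the work surface, if the arm or the gripper's body presses on something with over 40 N, if the wrist force passes 120 N, or if a joint passes its speed limit or range.

## Robot

A 6-joint arm with a two-finger parallel gripper is mounted at the origin on the work surface. World frame = base frame: x ahead of the robot, y to its left, z up, the work surface at z = 0. Lengths are in m, angles in rad, forces in N, time in s.
With the tool pointing down it reaches from about 0.425 to 0.95 m from the base axis. Payload 14.7 kg.
Tool frame: the origin (TCP) lies on the front face of the gripper's body, between the roots of the fingers; the fingertips stand 73 mm ahead of it and the grasp point (between the pads) lies 54 mm ahead of it; z points along the fingers, y is the direction in which the jaws open and shut (so a half turn about z gives the same grasp; the last joint's range is limited). The gripper opens to 85 mm and grips with 20 to 120 N. Pads are 22 mm wide; open, the fingers measure 114 mm over their backs; the gripper's body (76 mm by 85 mm) begins 54 mm behind the grasp point. The pads swing forward as they close: fully open they stand 13 mm farther back than shut.
Start: joints at [1.248, 0.48, 1.596, -0, 1.065, -0.047], TCP at [0.177, 0.625, 0.304] pointing down, gripper open.
Joint ranges: [-2.75, 2.75], [-0.82, 2.05], [0.23, 2.67], [-1.56, 4.7], [0.09, 2.69], [-2.92, 2.92]. Speed limits (rad/s): [1.89, 1.89, 2.39, 3.01, 3.01, 3.01].

## Interface

Orientations are given as [roll, pitch, yaw] about the fixed x, y, z axes, in that order (R = Rz(yaw) Ry(pitch) Rx(roll)).
In Python, from plant import status, vision, order gives the robot as it stands.
- The arm moves only by the tool step_arm, never from a script. Its argument "series" is a list of rows, each a list of 3 entries, a list of its own where there are three numbers: the closure, from -1 (fully open) to 1 (shut), then the shift along the world's x, y, z in cm, then the turn, a rotation vector about the world's x, y, z in rad. In form: [[claw, [x, y, z], [rx, ry, rz]], ...]. A call has 1 to 10 rows; each row shifts and turns the commanded pose from where the row before left it; what a row does not reach is not made up. A row lasts 1/10 s, in which the tool goes at most 50 mm and 8.59 degrees, less where a joint would pass 70% of its speed; a pose out of reach is approached as far as the arm can. A call is refused whole if a number of a shift passes 5 or a number of a turn 0.15, either way. A call with a gripper value outside its range is refused whole. The fingers move at their own pace and stop on an object; "squeeze" is the grip in N (left out, the last holds). Time passes only in rows, so rows that do not move let the fingers close. It gives the time, the measured TCP pose, the force and the opening at its end, in the units of the state.
- status.sense(): the state, without advancing time (a new reading comes with each control period).
- vision.get_image(name): name is "scene" or "side" or "wrist"; returns a dict with "frame" (384x512x3 uint8, blue, green, red), "range_z" (384x512 float32, m along the optical axis (not along the pixel's ray), 0 where there is no reading), "vfov" (degrees; the focal length in pixels is half the picture's height over the tangent of half this angle, whatever the lens; pixels are square), "cx", "cy" (the principal point, pixels), "extrinsics" (4x4, takes a point from camera to world coordinates). Camera axes: x right, y up, looking along -z (the intrinsics and any distortion apply to the point x, -y, -z); pixel columns grow to the right and rows downward; lengths in m; the calibration is good to about 2 mm. A picture is of the moment at which its call begins.
- order.close_job(): hands the job in, once; it reports no verdict.
The state is a dict: "t": time; "joints": joint angles; "qvel": joint speeds; "effort": joint torques, N m; "position": TCP position; "tool_rot": TCP orientation; "ft_force": force on the tool from outside, world axes, zero at the start; "moment": the same for the moment, N m; "finger_gap": opening from 0.0 (shut) to 1.0 (fully open).
Only numpy, scipy, OpenCV 4.12 (cv2) and the standard library are available. Lean on these libraries where they do the work, as an engineer would, in place of code of your own. Each camera call takes 0.05 s, during which the arm holds its last target.

## Working session

There is one attempt and no reset: what is moved stays moved. The work goes in short steps, Python scripts to look and compute and a tool call to move; the robot and the scene stay as the last step left them, time stands still between calls to the robot, and variables do not carry over. Pictures are saved under pics/ and viewed, and the job is handed in when it is done.

Besides the shell and the picture viewer there is one more tool, called after "Request:" as name(argument=value, ...), one argument or row to a line, values as JSON. step_arm: Moves the arm, as the interface text tells. Its arguments: {"type":"object","properties":{"series":{"type":"array","items":{"type":"array"}},"squeeze":{"type":"number"}},"required":["series"]}

```bash
mkdir -p pics; ls; cat > h.py <<'E'
import numpy as np,cv2
from plant import status,vision,order
def grab(n):
    d=vision.get_image(n); np.savez('/tmp/%s.npz'%n,**{k:np.array(v) for k,v in d.items()}); return d
def load(n): return dict(np.load('/tmp/%s.npz'%n))
def ray(d,u,v):
    h=d['frame'].shape[0]; f=h/2/np.tan(np.radians(float(d['vfov']))/2)
    c=np.array([(u-float(d['cx']))/f,-(v-float(d['cy']))/f,-1.])
    E=d['extrinsics']; return E[:3,3],E[:3,:3]@c
def onz(d,u,v,z):
    o,r=ray(d,u,v); return o+r*(z-o[2])/r[2]
def ondepth(d,u,v):
    o,r=ray(d,u,v); return o+r*d['range_z'][int(v),int(u)]
def proj(d,p):
    h=d['frame'].shape[0]; f=h/2/np.tan(np.radians(float(d['vfov']))/2)
    E=d['extrinsics']; c=E[:3,:3].T@(np.array(p)-E[:3,3]); return float(d['cx'])+f*c[0]/-c[2], float(d['cy'])-f*c[1]/-c[2]
E
python3 - <<'E'
from h import *
s=status.sense();print({k:np.round(v,3) for k,v in s.items()})
for n in('scene','side','wrist'):
    d=grab(n);print(n,[k for k in d],d['vfov'],d['cx'],d['cy'],np.round(d['extrinsics'],3).tolist(),(d['range_z']==0).mean())
    cv2.imwrite('pics/%s0.png'%n,cv2.resize(d['frame'],(768,576)))
E
```

```text
pics
{'t': np.float64(0.0), 'joints': array([ 1.248,  0.481,  1.597,  0.   ,  1.065, -0.047]), 'qvel': array([-0.   ,  0.001,  0.   , -0.001, -0.   ,  0.001]), 'effort': array([-3.0000e-03, -9.5063e+01, -4.3019e+01, -0.0000e+00,  1.2000e-02,
        0.0000e+00]), 'position': array([0.177, 0.625, 0.303]), 'tool_rot': array([-3.14 , -0.   ,  2.866]), 'ft_force': array([-0.899,  0.384,  0.507]), 'moment': array([ 0.044, -0.009, -0.074]), 'finger_gap': np.float64(0.996)}
scene ['frame', 'range_z', 'vfov', 'cx', 'cy', 'extrinsics'] 43.661239257774916 258.88861321072704 186.957893030115 [[-0.175, -0.686, 0.706, 1.354], [0.984, -0.12, 0.128, 0.146], [-0.003, 0.717, 0.697, 0.95], [0.0, 0.0, 0.0, 1.0]] 0.004201253255208333
side ['frame', 'range_z', 'vfov', 'cx', 'cy', 'extrinsics'] 48.21060398955123 258.5377737576739 196.02552394431262 [[0.727, 0.44, -0.528, -0.172], [-0.687, 0.458, -0.564, -0.744], [-0.006, 0.773, 0.635, 0.912], [0.0, 0.0, 0.0, 1.0]] 0.00396728515625
wrist ['frame', 'range_z', 'vfov', 'cx', 'cy', 'extrinsics'] 60.48953970931135 257.1788347607108 192.32058932423988 [[0.273, -0.921, -0.279, 0.105], [0.962, 0.261, 0.081, 0.645], [-0.002, -0.29, 0.957, 0.373], [0.0, 0.0, 0.0, 1.0]] 0.003936767578125
```

View pics/scene0.png

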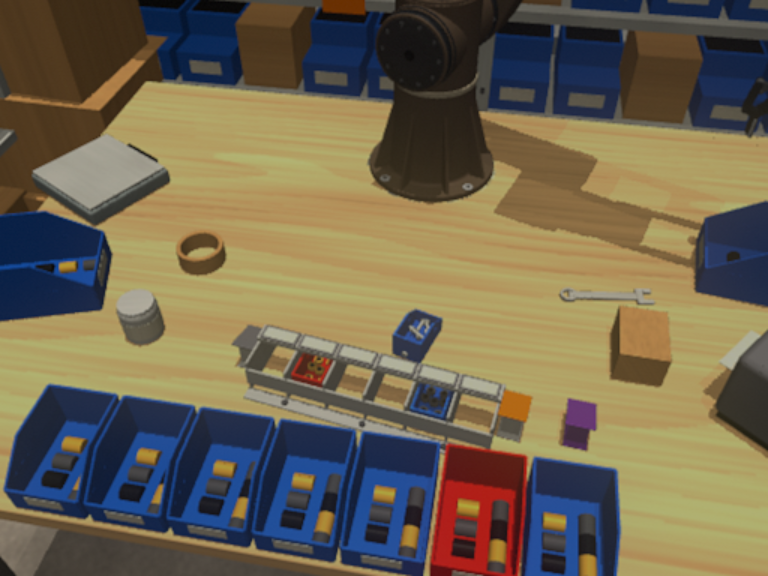

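View pics/side0.png

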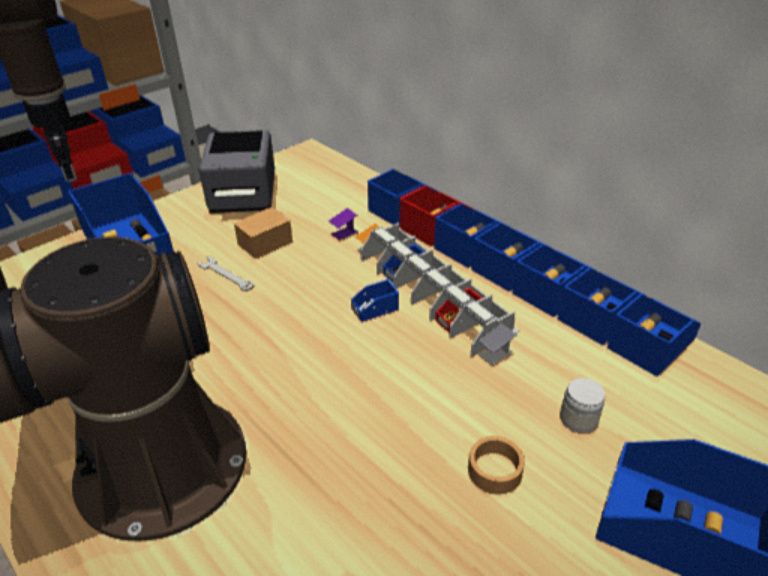

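View pics/wrist0.png

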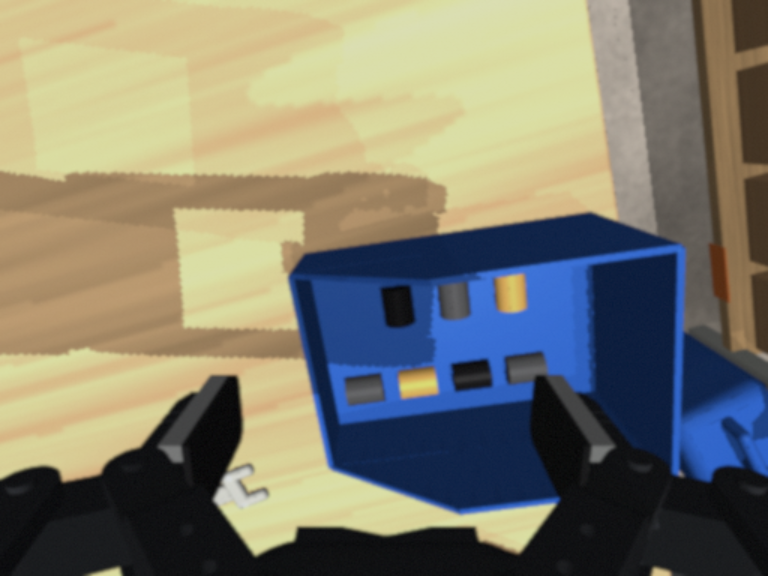

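The orange plate is at (515,405) in the scene picture, just past the right-hand end of the rack, which is the robot's left. The purple look-alike stands apart at (580,420). The bin is at (417,335). Counting from orange, the labels are a (480,385), b (438,375) and c (397,367). I'll measure next.

```bash
python3 - <<'E'
from h import *
for n,roi in(('scene',(150,210,360,310)),('side',(225,125,355,245))):
    d=load(n);x0,y0,x1,y1=roi
    f=d['frame'];hsv=cv2.cvtColor(f,cv2.COLOR_BGR2HSV)
    w=((hsv[...,1]<45)&(hsv[...,2]>165)).astype(np.uint8)
    m=np.zeros_like(w);m[y0:y1,x0:x1]=w[y0:y1,x0:x1]
    k,l,st,c=cv2.connectedComponentsWithStats(m)
    for i in range(1,k):
        if st[i,4]>25:
            P=onz(d,*c[i],.075);print(n,'white',np.round(c[i],1),st[i,4],np.round(P,4))
    o=((hsv[...,0]>5)&(hsv[...,0]<18)&(hsv[...,1]>190)&(hsv[...,2]>150)).astype(np.uint8)
    k,l,st,c=cv2.connectedComponentsWithStats(o)
    for i in range(1,k):
        if st[i,4]>40: print(n,'orange',np.round(c[i],1),st[i,4],np.round(onz(d,*c[i],.055),3))
    b=((hsv[...,0]>100)&(hsv[...,0]<130)&(hsv[...,1]>120)).astype(np.uint8)
    k,l,st,c=cv2.connectedComponentsWithStats(b)
    for i in range(1,k):
        if 100<st[i,4]<3000: print(n,'blue',np.round(c[i],1),st[i],np.round(onz(d,*c[i],.03),3))
    im=f[y0-10:y1+10,x0-10:x1+10];s=min(780/im.shape[1],590/im.shape[0]);print(x0-10,y0-10,s)
    cv2.imwrite('pics/%s_crop.png'%n,cv2.resize(im,None,fx=s,fy=s,interpolation=cv2.INTER_CUBIC))
E
```

```text
scene white [186.8 222.7] 109 [ 0.6207 -0.1661  0.075 ]
scene white [212.  229.2] 115 [ 0.6302 -0.1005  0.075 ]
scene white [237.9 235.7] 118 [ 0.6394 -0.035   0.075 ]
scene white [264.5 242.5] 124 [0.6488 0.0307 0.075 ]
scene white [291.7 249.5] 130 [0.6583 0.096  0.075 ]
scene white [319.8 256.7] 135 [0.6678 0.1616 0.075 ]
scene white [214.7 275. ] 158 [ 0.7584 -0.062   0.075 ]
scene orange [343.  270.2] 306 [0.681 0.217 0.055]
scene blue [129.8  26.7] [  93    0   73   57 2575] [-0.438 -0.729  0.03 ]
scene blue [405.4   2.9] [381   0  47   8 311] [-0.875  0.422  0.03 ]
scene blue [473.   6.] [432   0  80  14 727] [-0.892  0.719  0.03 ]
scene blue [229.9  36.6] [ 202    5   60   61 2222] [-0.423 -0.294  0.03 ]
scene blue [347.2  45.5] [ 326   17   43   58 1700] [-0.429  0.18   0.03 ]
scene blue [390.9  48.4] [ 369   17   47   62 1961] [-0.434  0.349  0.03 ]
scene blue [485.7  50.1] [ 464   24   48   56 1531] [-0.483  0.712  0.03 ]
scene blue [496.5 174.1] [ 470  146   42   58 1214] [0.255 0.629 0.03 ]
scene blue [275.4 222.4] [262 210  28  20 123] [0.543 0.041 0.03 ]
scene blue [28
[... 174 characters left out ...]
] 62 [0.6675 0.1661 0.075 ]
side white [267.  164.9] 61 [0.6571 0.0996 0.075 ]
side white [279.1 174.5] 66 [0.6478 0.0335 0.075 ]
side white [291.8 184.5] 75 [ 0.639  -0.0315  0.075 ]
side white [305.1 195.2] 78 [ 0.6293 -0.0965  0.075 ]
side white [319.5 206.5] 93 [ 0.6205 -0.1618  0.075 ]
side orange [243.6 155.3] 47 [0.658 0.22  0.055]
side blue [49.5 39. ] [  30   10   42   58 1045] [0.672 1.95  0.03 ]
side blue [94.9 90.9] [  61   64   63   54 1503] [0.54  1.123 0.03 ]
side blue [ 7.9 73.2] [  0  68  18  12 128] [0.32  1.613 0.03 ]
side blue [259.3 128.8] [245 113  37  36 731] [0.853 0.345 0.03 ]
side blue [252.4 196.1] [235 170  33  44 605] [0.546 0.053 0.03 ]
215 115 4.214285714285714
```

View pics/scene_crop.png

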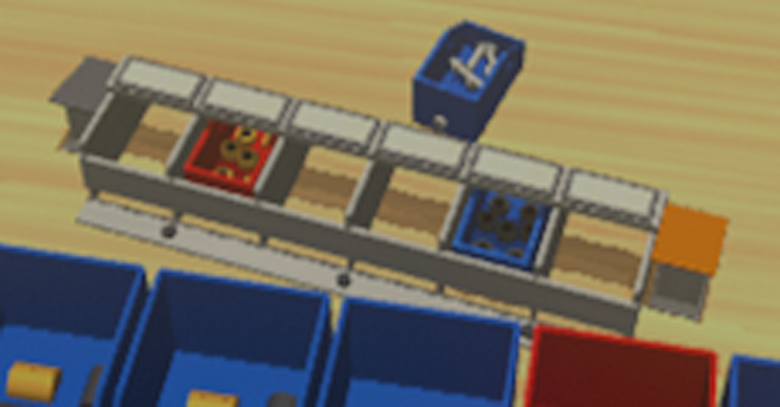

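View pics/side_crop.png

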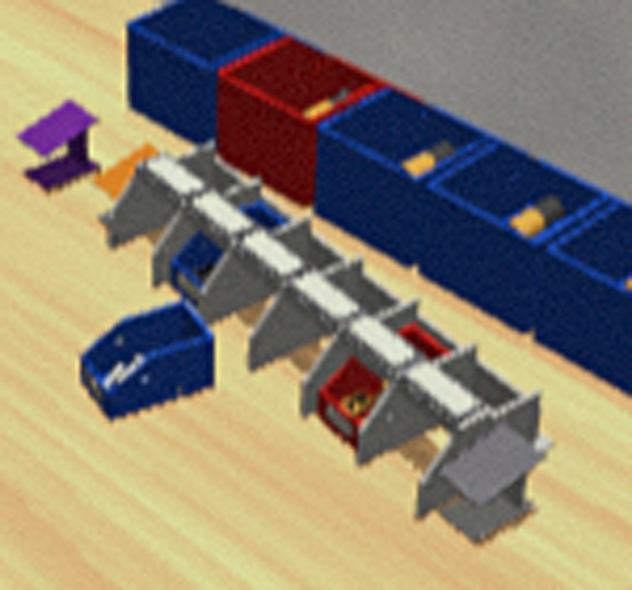

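```bash
cat > bin.py <<'E'
from h import *
psi=-0.1427;X=np.array([np.cos(psi),np.sin(psi)]);Y=np.array([-X[1],X[0]])
M=np.array([.6483,.0321])-.046*X
def rk(p): p=np.asarray(p)[...,:2]-M; return np.stack([p@X,p@Y],-1)*1000
def wd(a): return M+a[0]/1000*X+a[1]/1000*Y
if __name__=='__main__':
    A=[]
    for n in('scene','side'):
        d=load(n);f=d['frame'];hsv=cv2.cvtColor(f,cv2.COLOR_BGR2HSV)
        m=((hsv[...,0]>95)&(hsv[...,0]<135)&(hsv[...,1]>90))
        v,u=np.nonzero(m)
        P=np.array([ondepth(d,a,b) for a,b in zip(u,v)])
        r=rk(P);k=(abs(r[:,0]+60)<70)&(abs(r[:,1])<60)&(P[:,2]>.005)&(P[:,2]<.06)
        k&=(d['range_z'][v,u]>0)
        P=P[k];r=r[k];print(n,len(P),'z',np.round(np.percentile(P[:,2],[2,50,98]),3))
        t=r[P[:,2]>.02].astype(np.float32)
        for q in(r,): 
            R=cv2.minAreaRect(q.astype(np.float32));print(np.round(R[0],1),np.round(R[1],1),R[2]);print(np.round(cv2.boxPoints(R),1).tolist())
        x0,y0,x1,y1=u[k].min()-6,v[k].min()-6,u[k].max()+7,v[k].max()+7
        print(x0,y0);cv2.imwrite('pics/bin_%s.png'%n,cv2.resize(f[y0:y1,x0:x1],None,fx=12,fy=12,interpolation=cv2.INTER_CUBIC))
E
python3 bin.py
```

```text
scene 193 z [0.005 0.043 0.055]
[-69.7  -2.1] [51.6 91.3] 80.6524658203125
[[-119.0, -20.100000381469727], [-28.799999237060547, -34.900001525878906], [-20.5, 15.899999618530273], [-110.5999984741211, 30.799999237060547]]
256 201
side 536 z [0.006 0.028 0.05 ]
[-52.7   2.5] [148.8  80.4] 14.048924446105957
[[-134.60000610351562, 23.399999618530273], [-115.0999984741211, -54.5], [29.299999237060547, -18.399999618530273], [9.800000190734863, 59.5]]
229 175
```

View pics/bin_scene.png

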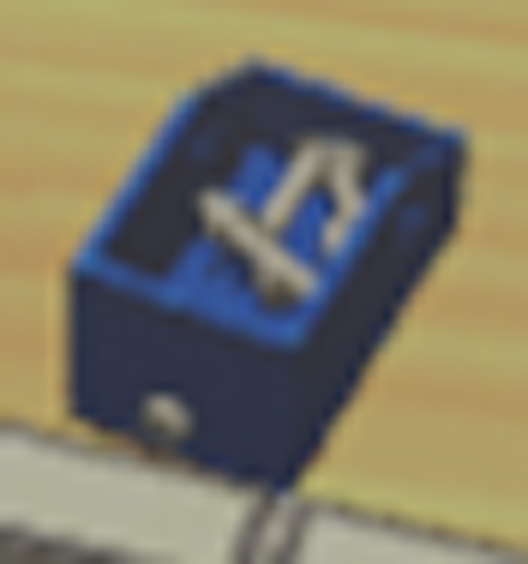

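View pics/bin_side.png

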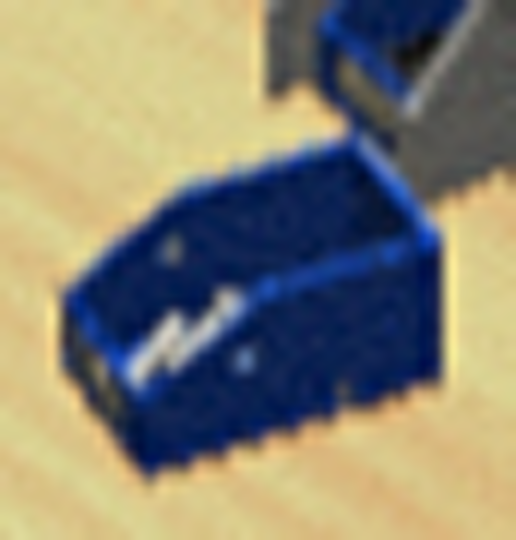

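```bash
python3 - <<'E'
from bin import *
for n,o,L in(('scene',(256,201),[('RtR',73,257,.05),('RtL',302,345,.05),('RbR',70,415,0),('RbL',290,487,0),('FtR',253,60,.028),('FtL',462,137,.028)]),
 ('side',(229,175),[('RtL',352,132,.05),('RtR',437,240,.05),('RbR',440,380,0),('FbR',150,475,0),('FtL',66,298,.028),('FtR',130,380,.028),('FbL',68,365,0)])):
    d=load(n)
    for a,u,v,z in L: print(n,a,np.round(rk(onz(d,o[0]+u/12-.5+.04,o[1]+v/12-.5+.04,z)),1))
E
```

```text
scene RtR [-33.4 -34.5]
scene RtL [-25.1  17.8]
scene RbR [-32.4 -34.8]
scene RbL [-28.1  15.7]
scene FtR [-119.7  -20.7]
scene FtL [-111.7   29.3]
side RtL [-26.6  20.2]
side RtR [-35.  -30.9]
side RbR [-33.5 -30.5]
side FbR [-118.7  -16.9]
side FtL [-114.4   28.9]
side FtR [-118.8   -9.3]
side FbL [-112.1   33.5]
```

Request:
step_arm(
  series=[
    [1,[3.5,-3.3,0],[0,0,0.013]],
    [1,[3.5,-3.3,0],[0,0,0.013]],
    [1,[3.5,-3.3,0],[0,0,0.013]],
    [1,[3.5,-3.3,0],[0,0,0.013]],
    [1,[3.5,-3.3,0],[0,0,0.013]],
    [1,[3.5,-3.3,0],[0,0,0.013]],
    [1,[3.5,-3.3,0],[0,0,0.013]],
    [1,[3.5,-3.3,0],[0,0,0.013]],
    [1,[3.5,-3.3,0],[0,0,0.013]],
    [1,[3.5,-3.3,0],[0,0,0.013]],
  ],
)

```text
t: 1.15
position: [0.5281, 0.2938, 0.3038]
tool_rot: [-3.142, -0.0, 2.996]
ft_force: [0.1, 1.7, -0.2]
finger_gap: -0.001
```

Request:
step_arm(
  series=[
    [1,[3.5,-3.25,0],[0,0,0]],
    [1,[3.5,-3.25,0],[0,0,0]],
    [1,[3.5,-3.25,0],[0,0,0]],
    [1,[3.5,-3.25,0],[0,0,0]],
    [1,[0,0,-4.6],[0,0,0]],
    [1,[0,0,-4.6],[0,0,0]],
    [1,[0,0,-4.0],[0,0,0]],
    [1,[0,0,0],[0,0,0]],
    [1,[0,0,0],[0,0,0]],
  ],
)

```text
t: 2.05
position: [0.667, 0.1655, 0.1722]
tool_rot: [-3.141, -0.001, 2.996]
ft_force: [-0.2, -0.4, 1.6]
finger_gap: 0.002
```

```bash
python3 - <<'E'
from h import *
for n in('side','scene','wrist'):
    d=grab(n)
    im=d['frame']
    if n=='side': im=im[110:260,200:380]
    elif n=='scene': im=im[100:330,140:400]
    s=min(780/im.shape[1],590/im.shape[0]);cv2.imwrite('pics/%s1.png'%n,cv2.resize(im,None,fx=s,fy=s,interpolation=cv2.INTER_CUBIC))
E
```

```text
(no output)
```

View pics/side1.png

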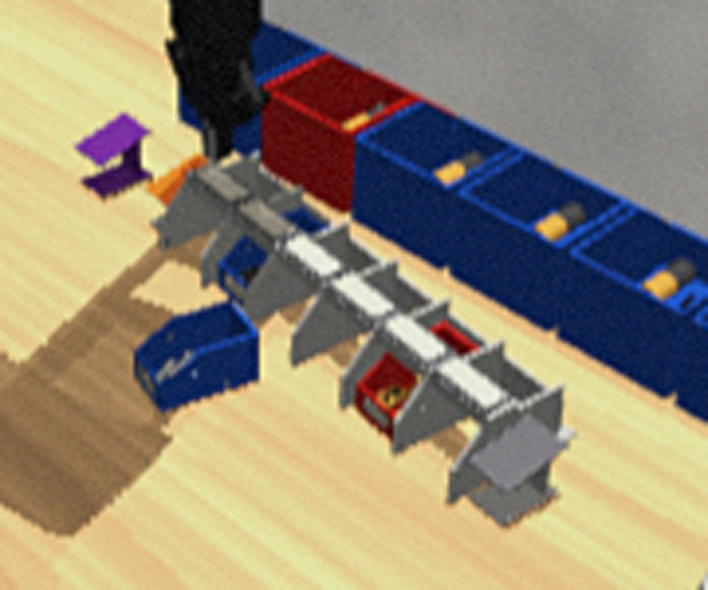

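View pics/scene1.png

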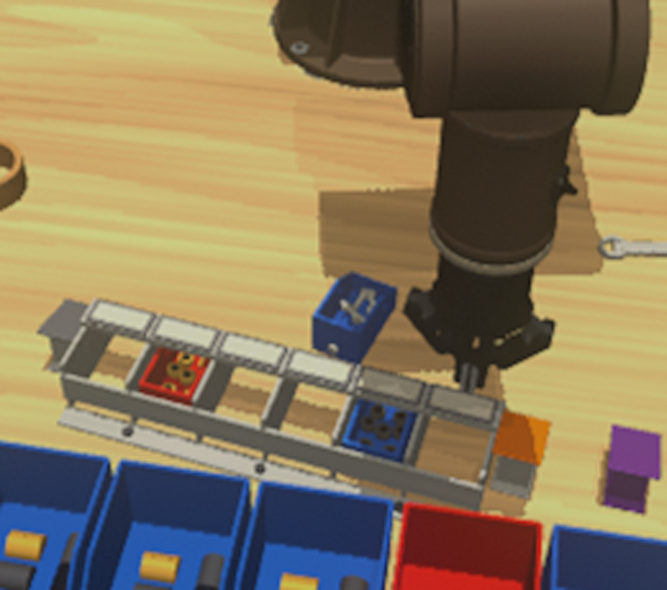

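View pics/wrist1.png

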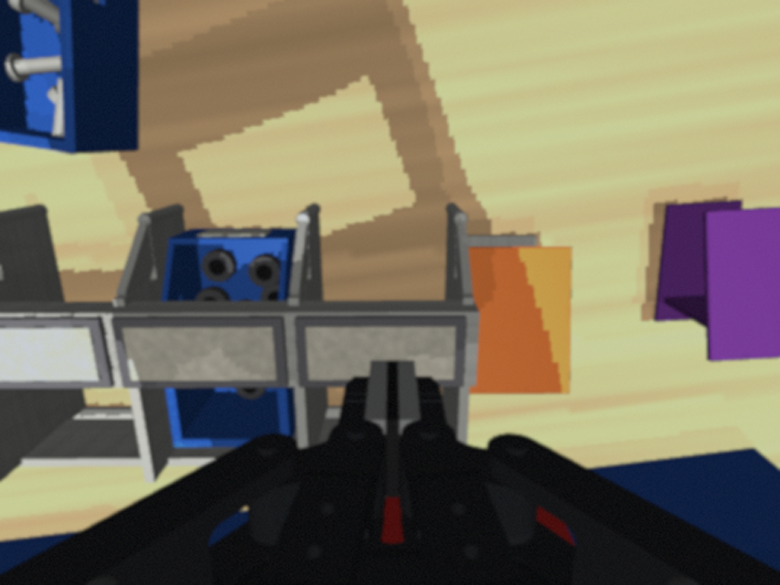

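The closed fingertips are over the label next to the orange plate (label a), and the purple decoy stands farther out. I'll descend now.

Request:
step_arm(
  series=[
    [1,[0,0,-1.0],[0,0,0]],
    [1,[0,0,-0.9],[0,0,0]],
    [1,[0,0,-0.3],[0,0,0]],
    [1,[0,0,-0.2],[0,0,0]],
    [1,[0,0,0],[0,0,0]],
  ],
)

```text
t: 2.7
position: [0.6669, 0.1654, 0.1478]
tool_rot: [-3.141, -0.0, 2.996]
ft_force: [-0.1, 0.3, 1.3]
finger_gap: 0.003
```

Request:
step_arm(
  series=[
    [1,[0,0,-0.1],[0,0,0]],
    [1,[0,0,0],[0,0,0]],
  ],
)

```text
t: 2.9
position: [0.6671, 0.1655, 0.1476]
tool_rot: [3.141, 0.0, 2.996]
ft_force: [-4.1, -1.0, 12.3]
finger_gap: -0.002
```

Request:
step_arm(
  series=[
    [1,[0,0,0],[0,0,0]],
    [1,[0,0,0],[0,0,0]],
    [1,[0,0,1.5],[0,0,0]],
    [1,[-0.47,-3.3,0],[0,0,0]],
    [1,[-0.47,-3.3,0],[0,0,0]],
    [1,[0,0,0],[0,0,0]],
    [1,[0,0,-1.2],[0,0,0]],
    [1,[0,0,-0.2],[0,0,0]],
    [1,[0,0,-0.1],[0,0,0]],
    [1,[0,0,0],[0,0,0]],
  ],
)

```text
t: 3.9
position: [0.6577, 0.0998, 0.1476]
tool_rot: [-3.141, 0.0, 2.997]
ft_force: [-5.1, -9.2, 19.2]
finger_gap: -0.001
```

Request:
step_arm(
  series=[
    [1,[0,0,0],[0,0,0]],
    [1,[0,0,0.05],[0,0,0]],
    [1,[0,0,1.45],[0,0,0]],
    [1,[-0.47,-3.3,0],[0,0,0]],
    [1,[-0.47,-3.3,0],[0,0,0]],
    [1,[0,0,0],[0,0,0]],
    [1,[0,0,-1.2],[0,0,0]],
    [1,[0,0,-0.2],[0,0,0]],
    [1,[0,0,-0.1],[0,0,0]],
    [1,[0,0,0],[0,0,0]],
  ],
)

```text
t: 4.9
position: [0.6483, 0.0343, 0.1476]
tool_rot: [-3.141, 0.0, 2.997]
ft_force: [-5.3, -6.3, 21.8]
finger_gap: -0.001
```

Request:
step_arm(
  series=[
    [1,[0,0,0],[0,0,0]],
    [1,[0,0,0.05],[0,0,0]],
    [1,[0,0,4],[0,0,0]],
    [1,[0,0,4],[0,0,0]],
    [0.65,[-4,0.8,1],[0,0,-0.05]],
    [0.65,[-4,0.8,0],[0,0,-0.05]],
    [0.65,[-4,0.8,0],[0,0,-0.05]],
    [0.65,[-4,0.8,0],[0,0,0]],
    [0.65,[-3,0.6,0],[0,0,0]],
    [0.65,[0,0,0],[0,0,0]],
  ],
)

```text
t: 5.9
position: [0.454, 0.0729, 0.2369]
tool_rot: [-3.14, -0.004, 2.848]
ft_force: [0.5, -0.6, 1.1]
finger_gap: 0.178
```

Request:
step_arm(
  series=[
    [0.65,[-0.5,0.1,0],[-0.038,-0.125,0]],
    [0.65,[-0.5,0.1,0],[-0.038,-0.125,0]],
    [0.65,[0,0,0],[0,0,0]],
    [0.65,[0,0,0],[0,0,0]],
  ],
)

```text
t: 6.3
position: [0.4484, 0.0743, 0.2374]
tool_rot: [-3.141, 0.259, 2.849]
ft_force: [0.0, -0.2, 0.9]
finger_gap: 0.175
```

```bash
python3 - <<'E'
from bin import *
from scipy.spatial.transform import Rotation as R
s=status.sense();print(np.round(s['joints'],2),s['position'],s['tool_rot'],s['finger_gap'])
z=R.from_euler('xyz',s['tool_rot']).as_matrix()[:,2];t=np.array(s['position'])+.070*z;print('tip',t,rk(t))
for n in('side','scene','wrist'):
    d=grab(n)
    im=d['frame']
    if n=='side': im=im[110:260,200:380]
    elif n=='scene': im=im[100:330,140:400]
    s=min(780/im.shape[1],590/im.shape[0]);cv2.imwrite('pics/%s2.png'%n,cv2.resize(im,None,fx=s,fy=s,interpolation=cv2.INTER_CUBIC))
E
```

```text
[ 0.17  0.24  2.25 -0.27  0.44 -0.87] [0.44836392 0.07432943 0.23739123] [-3.14115657  0.25869115  2.84870947] 0.1753300397900699
tip [0.46549963 0.06913018 0.16972044] [-140.20861148   10.6566178 ]
```

View pics/side2.png

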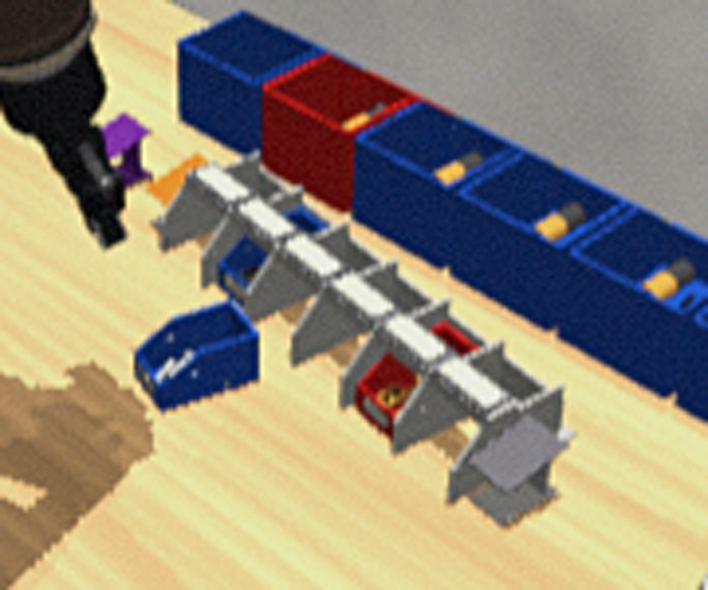

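View pics/wrist2.png

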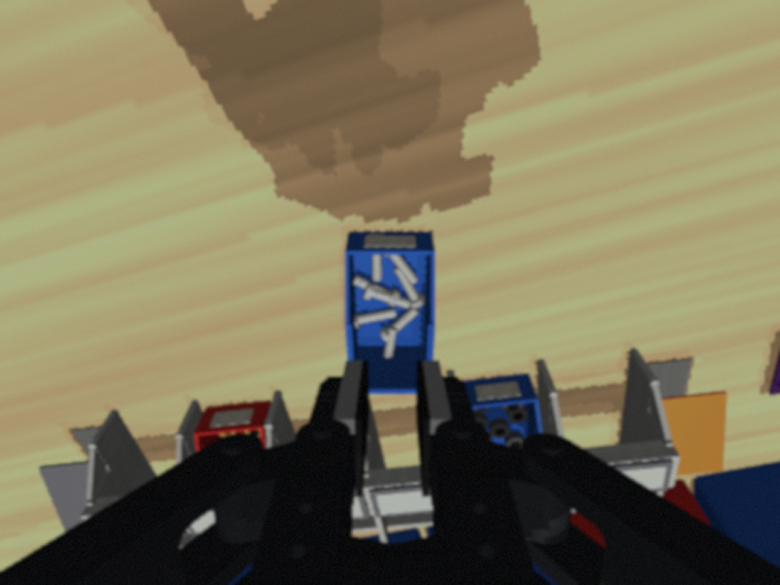

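Request:
step_arm(
  series=[
    [0.65,[-0.8,0.2,-3],[0,0,0]],
    [0.65,[0,0,-4],[0,0,0]],
    [0.65,[0,0,-4],[0,0,0]],
    [0.65,[0,0,-3],[0,0,0]],
    [0.65,[0,0,-1.2],[0,0,0]],
    [0.65,[0,0,0],[0,0,0]],
    [0.65,[0,0,0],[0,0,0]],
  ],
)

```text
t: 7.15
position: [0.4441, 0.0702, 0.1235]
tool_rot: [-3.128, 0.274, 2.844]
ft_force: [0.5, 0.3, -0.3]
finger_gap: 0.176
```

```bash
cat > look.py <<'E'
import sys
from bin import *
from scipy.spatial.transform import Rotation as R
k=sys.argv[1]
s=status.sense();print(np.round(s['joints'],2),np.round(s['position'],4),np.round(s['tool_rot'],3),s['finger_gap'],np.round(s['ft_force'],1))
z=R.from_euler('xyz',s['tool_rot']).as_matrix()[:,2];t=np.array(s['position'])+.072*z;print('tip',t,rk(t))
out=[]
for n in('side','wrist'):
    d=grab(n)
    im=d['frame']
    if n=='side': im=im[140:240,210:330]
    sc=390/im.shape[1] if n=='wrist' else 400/im.shape[1]
    im=cv2.resize(im,None,fx=sc,fy=sc,interpolation=cv2.INTER_CUBIC);out.append(im)
h=max(i.shape[0] for i in out)
out=[cv2.copyMakeBorder(i,0,h-i.shape[0],0,0,0) for i in out]
cv2.imwrite('pics/look%s.png'%k,np.hstack(out))
E
python3 look.py 3
```

```text
[ 0.18  0.48  2.35 -1.14  0.15  0.02] [0.4441 0.0702 0.1235] [-3.128  0.274  2.844] 0.17595222575801786 [ 0.5  0.3 -0.3]
tip [0.46245421 0.06357404 0.05421259] [-142.43290476    4.72384267]
```

View pics/look3.png

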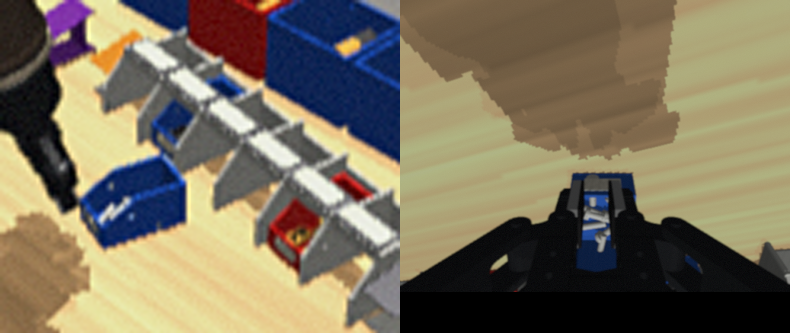

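Request:
step_arm(
  series=[
    [0.65,[0,0,3],[0.026,0.086,0]],
    [0.65,[0,0,1],[0.026,0.086,0]],
    [0.65,[0,0,0],[0.026,0.086,0]],
    [0.65,[0,0,0],[0,0,0]],
    [0.65,[0,0,0],[0,0,0]],
  ],
)

```text
t: 7.75
position: [0.4486, 0.0566, 0.1359]
tool_rot: [-3.088, 0.204, 2.838]
ft_force: [-0.6, 0.5, -0.3]
finger_gap: 0.178
```

```bash
python3 look.py 4
```

```text
[ 0.15  0.46  2.29 -0.55  0.27 -0.59] [0.4486 0.0566 0.1359] [-3.088  0.204  2.838] 0.17831110638308903 [-0.6  0.5 -0.3]
tip [0.46130946 0.04860367 0.06551979] [-141.43698966  -10.25716137]
```

```bash
cat > need.py <<'E'
import sys
from bin import *
from scipy.spatial.transform import Rotation as R
# args: tip rack x,y, z, heading(rel rack), tilt
def need(tx,ty,tz,hd,tilt,L=.072):
    s=status.sense()
    yaw=psi+hd+np.pi
    T=R.from_euler('z',psi+hd)*R.from_euler('y',-tilt)*R.from_euler('z',np.pi)*R.from_euler('x',np.pi)
    p=np.append(wd((tx,ty)),tz)-L*T.as_matrix()[:,2]
    C=R.from_euler('xyz',s['tool_rot'])
    print('dpos cm',np.round((p-s['position'])*100,2),'rotvec',np.round((T*C.inv()).as_rotvec(),3))
if __name__=='__main__': need(*map(float,sys.argv[1:]))
E
python3 need.py -147 11 .088 -.155 0
```

```text
dpos cm [1.09 1.37 2.44] rotvec [0.112 0.178 0.01 ]
```

Request:
step_arm(
  series=[
    [0.65,[0,0.3,2.4],[0.02,0.03,0]],
    [0.65,[0.3,0.3,0],[0.03,0.05,0]],
    [0.65,[0.3,0.4,0],[0.03,0.05,0]],
    [0.65,[0.5,0.4,0],[0.03,0.05,0.01]],
    [0.65,[0,0,0],[0,0,0]],
  ],
)

```text
t: 8.35
position: [0.4605, 0.0697, 0.1575]
tool_rot: [-3.136, 0.002, 2.844]
ft_force: [0.2, 0.2, 0.3]
finger_gap: 0.174
```

```bash
python3 look.py 5;python3 need.py -145 11 .015 -.155 0
```

```text
[ 0.09  0.45  2.14 -0.01  0.55 -1.17] [0.4605 0.0697 0.1575] [-3.136e+00  2.000e-03  2.844e+00] 0.17362037568669952 [0.2 0.2 0.3]
tip [0.46046566 0.06928026 0.08545252] [-145.21275391   10.08926311]
dpos cm [ 0.2   0.06 -7.01] rotvec [ 0.007 -0.     0.   ]
```

View pics/look5.png

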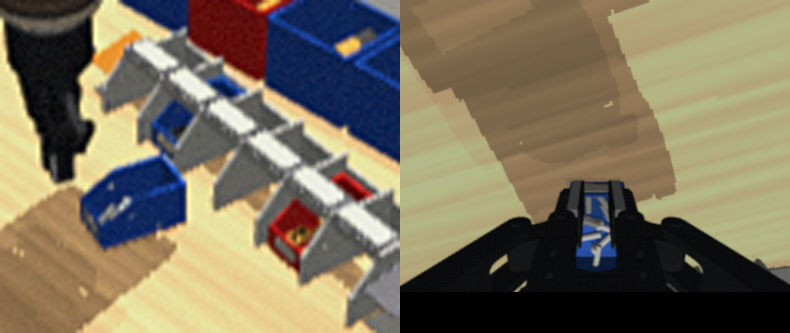

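Request:
step_arm(
  series=[
    [0.65,[0.2,0.1,-2.5],[0.007,0,0]],
    [0.65,[0,0,-2.5],[0,0,0]],
    [0.65,[0,0,-2],[0,0,0]],
    [0.65,[0,0,0],[0,0,0]],
    [0.65,[0,0,0],[0,0,0]],
  ],
)

```text
t: 8.95
position: [0.4604, 0.0711, 0.0875]
tool_rot: [3.141, -0.002, 2.845]
ft_force: [0.6, 0.8, 0.5]
finger_gap: 0.173
```

```bash
python3 look.py 6
```

```text
[ 0.09  0.59  2.18  0.    0.37 -1.19] [0.4604 0.0711 0.0875] [ 3.141e+00 -2.000e-03  2.845e+00] 0.17301553071188275 [0.6 0.8 0.5]
tip [0.46024538 0.07112563 0.01554029] [-145.69323718   11.88454443]
```

View pics/look6.png

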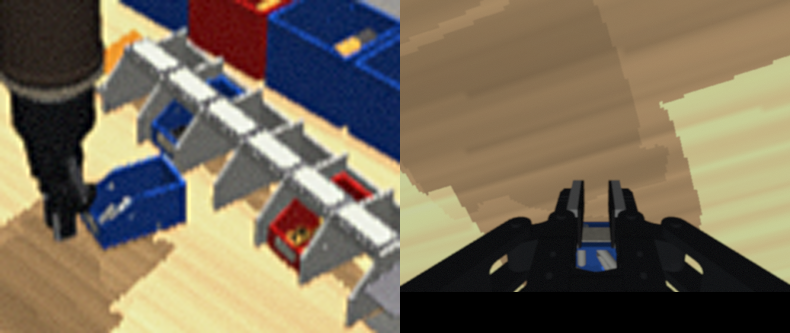

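Request:
step_arm(
  series=[
    [0.65,[0.4,-0.15,0],[0,0,0]],
    [0.65,[0.4,-0.15,0],[0,0,0]],
    [0.65,[0.4,-0.15,0],[0,0,0]],
    [0.65,[0.3,-0.1,0],[0,0,0]],
    [0.65,[0,0,0],[0,0,0]],
  ],
)

```text
t: 9.55
position: [0.4769, 0.0654, 0.0875]
tool_rot: [3.14, -0.001, 2.844]
ft_force: [-0.1, 1.2, -0.5]
finger_gap: 0.177
```

```bash
python3 look.py 7
```

```text
[ 0.07  0.6   2.14  0.    0.4  -1.21] [0.4769 0.0654 0.0875] [ 3.140e+00 -1.000e-03  2.844e+00] 0.17673639748872774 [-0.1  1.2 -0.5]
tip [0.47690204 0.06550742 0.01554638] [-128.40688302    8.69228771]
```

View pics/look7.png

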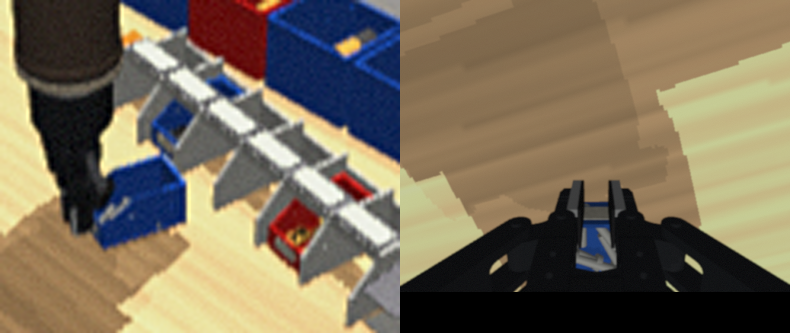

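Request:
step_arm(
  series=[
    [0.65,[0.3,-0.13,0],[0,0,0.015]],
    [0.65,[0.3,-0.13,0],[0,0,0.016]],
    [0.65,[0.3,-0.13,0],[0,0,0.016]],
    [0.65,[0.3,-0.13,0],[0,0,0.016]],
    [0.65,[0.3,-0.13,0],[0,0,0.016]],
    [0.65,[0.3,-0.13,0],[0,0,0.016]],
    [0.65,[0,0,0],[0,0,0]],
  ],
)

```text
t: 10.35
position: [0.4949, 0.0576, 0.0875]
tool_rot: [3.14, -0.001, 2.94]
ft_force: [0.4, -0.2, 0.2]
finger_gap: 0.175
```

```bash
python3 look.py 8; python3 - <<'E'
from h import *
d=grab('scene');im=d['frame'][180:280,220:350];cv2.imwrite('pics/sc8.png',cv2.resize(im,None,fx=6,fy=6,interpolation=cv2.INTER_CUBIC))
E
```

```text
[ 0.05  0.61  2.1   0.    0.42 -1.32] [0.4949 0.0576 0.0875] [ 3.14e+00 -1.00e-03  2.94e+00] 0.1752588537117841 [ 0.4 -0.2  0.2]
tip [0.49484198 0.05772871 0.01547731] [-109.54303062    3.54399683]
```

View pics/look8.png

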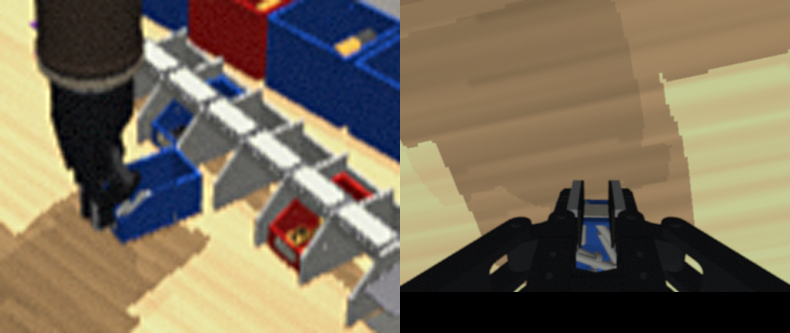

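View pics/sc8.png

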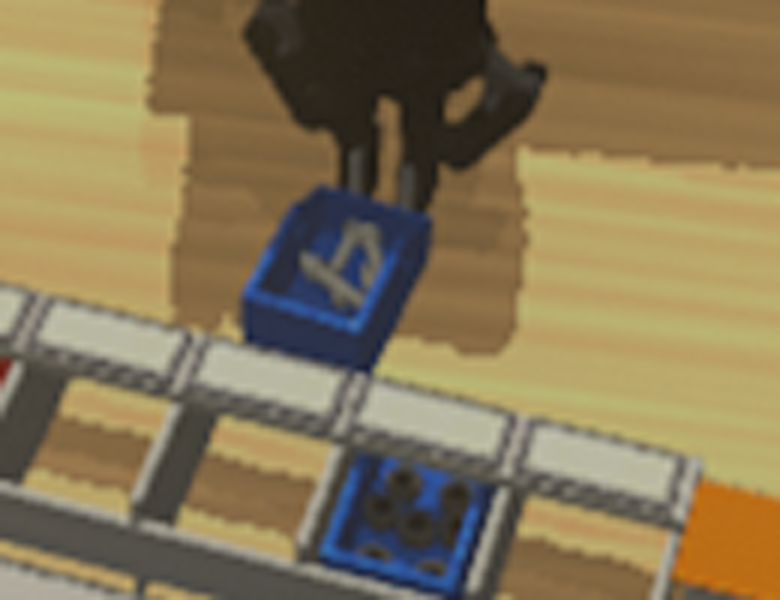

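```bash
python3 - <<'E'
from bin import *
d=load('side');im=d['frame'][165:225,232:302];cv2.imwrite('pics/sd8.png',cv2.resize(im,None,fx=10,fy=10,interpolation=cv2.INTER_CUBIC))
d=load('scene');im=d['frame'][205:250,250:300];cv2.imwrite('pics/sc8b.png',cv2.resize(im,None,fx=12,fy=12,interpolation=cv2.INTER_CUBIC))
E
```

```text
(no output)
```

View pics/sd8.png

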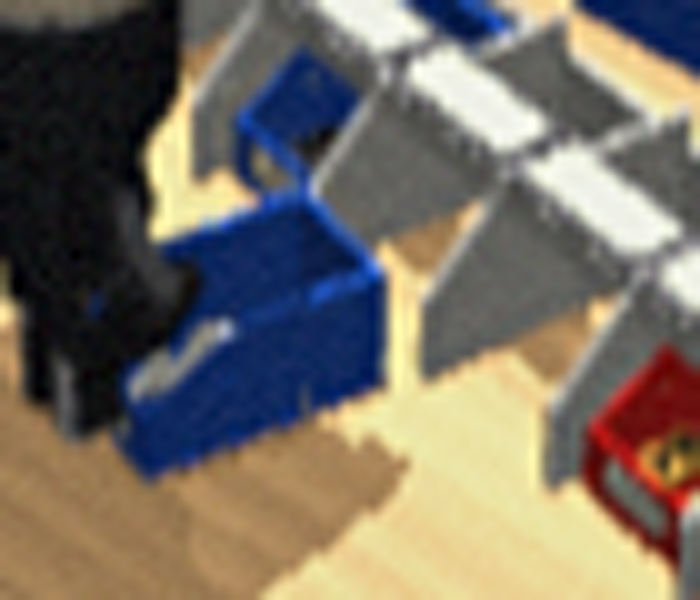

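View pics/sc8b.png

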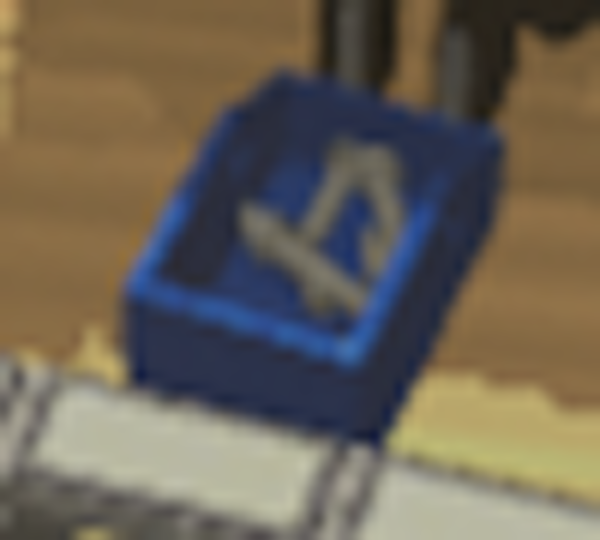

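```bash
python3 - <<'E'
from bin import *
for n,o,s,L in(('scene',(250,205),12,[('RtR',127,292,.05),('RtL',362,358,.05),('FtR',285,72,.028),('FtL',502,140,.028)]),
 ('side',(232,165),10,[('RtL',305,188,.05),('RtR',385,275,.05),('RbR',385,385,0),('FbR',150,480,0),('noseRc',425,375,0),('noseLc',318,200,.036),('noseRc',425,300,.036)])):
    d=load(n)
    for a,u,v,z in L: print(n,a,np.round(rk(onz(d,o[0]+u/s-.46,o[1]+v/s-.46,z)),1))
E
```

```text
scene RtR [-10.5 -31. ]
scene RtL [-8.6 20.1]
scene FtR [-99.6 -23.8]
scene FtL [-95.   26.7]
side RtL [-8.7 21.8]
side RtR [-14.4 -30.1]
side RbR [-11.3 -26.8]
side FbR [-100.2  -20.8]
side noseRc [  2.4 -30.4]
side noseLc [ 1.5 28.7]
side noseRc [ -1.1 -34.1]
```

Request:
step_arm(
  series=[
    [0.65,[0.25,-0.11,0],[0,0,0.018]],
    [0.65,[0.25,-0.11,0],[0,0,0.018]],
    [0.65,[0.25,-0.11,0],[0,0,0.016]],
    [0.65,[0.25,-0.11,0],[0,0,0.01]],
    [0.65,[0,0,0],[0,0,0]],
  ],
)

```text
t: 11.0
position: [0.5048, 0.0532, 0.0875]
tool_rot: [3.14, -0.001, 3.002]
ft_force: [-0.1, -0.7, 1.2]
finger_gap: 0.172
```

```bash
python3 look.py 9; python3 - <<'E'
from bin import *
d=load('side');im=d['frame'][165:225,232:302];a=cv2.resize(im,None,fx=6,fy=6,interpolation=cv2.INTER_CUBIC)
d=grab('scene');im=d['frame'][200:260,250:310];b=cv2.resize(im,None,fx=6,fy=6,interpolation=cv2.INTER_CUBIC)
cv2.imwrite('pics/p9.png',np.hstack([a,b]))
E
```

```text
[ 0.04  0.62  2.08  0.    0.44 -1.39] [0.5048 0.0532 0.0875] [ 3.140e+00 -1.000e-03  3.002e+00] 0.17153458213318482 [-0.1 -0.7  1.2]
tip [0.50476458 0.05333934 0.01545684] [-99.0970509    0.61039553]
```

View pics/p9.png

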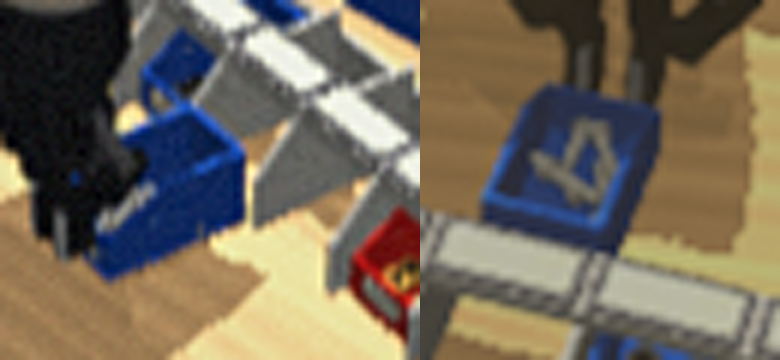

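```bash
python3 - <<'E'
from bin import *
for n,o,s,L in(('scene',(250,200),6,[('RtR',65,197,.05),('RtL',187,226,.05),('FtR',130,82,.028),('FtL',241,112,.028)]),
 ('side',(232,165),6,[('RtL',185,103,.05),('RtR',244,155,.05),('RbR',244,222,0),('FbR',103,280,0),('noseR',254,185,.036)])):
    d=load(n)
    for a,u,v,z in L: print(n,a,np.round(rk(onz(d,o[0]+u/s-.46,o[1]+v/s-.46,z)),1))
E
```

```text
scene RtR [  0.  -26.9]
scene RtL [-0.8 24.9]
scene FtR [-88.8 -26.2]
scene FtL [-86.9  24.5]
side RtL [-2.7 28.3]
side RtR [ -3.7 -27.3]
side RbR [ -0.9 -24.8]
side FbR [-90.9 -19.6]
side noseR [ -4.1 -37.2]
```

Request:
step_arm(
  series=[
    [0.65,[0.445,-0.064,0],[0,0,0]],
    [0.65,[0.445,-0.064,0],[0,0,0]],
    [0.65,[0.445,-0.064,0],[0,0,0]],
    [0.65,[0.445,-0.064,0],[0,0,0]],
    [0.65,[0.445,-0.064,0],[0,0,0]],
    [0.65,[0,0,0],[0,0,0]],
  ],
)

```text
t: 11.75
position: [0.5274, 0.0501, 0.0875]
tool_rot: [3.14, -0.0, 3.001]
ft_force: [-0.4, 0.2, 0.2]
finger_gap: 0.175
```

```bash
cat > pp.py <<'E'
import sys
from bin import *
k=sys.argv[1]
d=load('side');im=d['frame'][165:225,232:302];a=cv2.resize(im,None,fx=6,fy=6,interpolation=cv2.INTER_CUBIC)
d=grab('scene');im=d['frame'][200:260,250:310];b=cv2.resize(im,None,fx=6,fy=6,interpolation=cv2.INTER_CUBIC)
cv2.imwrite('pics/p%s.png'%k,np.hstack([a,b]))
E
python3 look.py 10; python3 pp.py 10
```

```text
[ 0.04  0.64  2.03  0.    0.47 -1.4 ] [0.5274 0.0501 0.0875] [ 3.14  -0.     3.001] 0.17455358525253348 [-0.4  0.2  0.2]
tip [0.52740699 0.05020746 0.01550191] [-76.23938146   0.73046842]
```

View pics/p10.png

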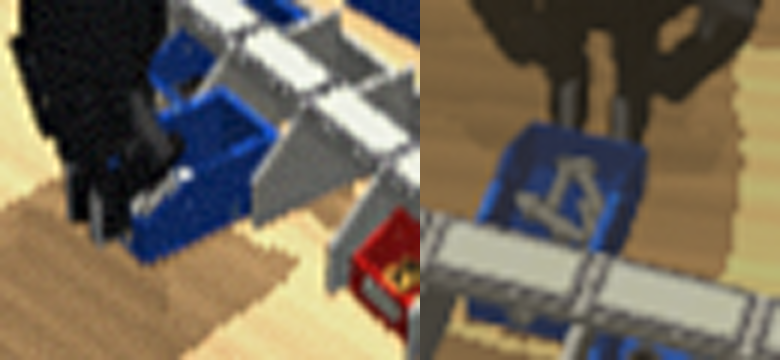

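The bin's rear is between the noses, with low force and still straight. I'll continue.

Request:
step_arm(
  series=[
    [0.65,[0.4,-0.058,0],[0,0,0]],
    [0.65,[0.4,-0.058,0],[0,0,0]],
    [0.65,[0.4,-0.058,0],[0,0,0]],
    [0.65,[0.4,-0.058,0],[0,0,0]],
    [0.65,[0.4,-0.058,0],[0,0,0]],
    [0.65,[0.4,-0.058,0],[0,0,0]],
    [0.65,[0.4,-0.058,0],[0,0,0]],
    [0.65,[0.4,-0.058,0],[0,0,0]],
    [0.65,[0,0,0],[0,0,0]],
  ],
)

```text
t: 12.8
position: [0.5593, 0.0454, 0.0875]
tool_rot: [3.14, -0.001, 3.001]
ft_force: [0.2, 0.3, -0.7]
finger_gap: 0.177
```

```bash
python3 look.py 11; python3 pp.py 11
```

```text
[ 0.03  0.66  1.96  0.    0.52 -1.41] [0.5593 0.0454 0.0875] [ 3.140e+00 -1.000e-03  3.001e+00] 0.17676419236318647 [ 0.2  0.3 -0.7]
tip [0.55927856 0.04554108 0.0155184 ] [-44.02813598   0.64417405]
```

View pics/p11.png

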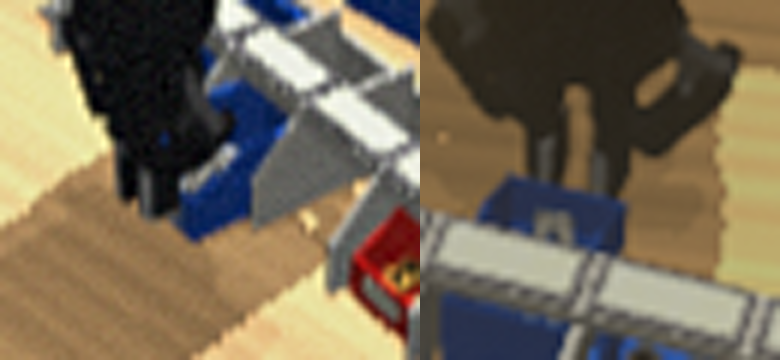

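Request:
step_arm(
  series=[
    [0.65,[-1.8,0.26,0],[0,0,0]],
    [0.65,[0,0,0],[-0.014,-0.1,0]],
    [0.65,[0,0,0],[-0.014,-0.1,0]],
    [0.65,[0,0,0],[0,0,0]],
  ],
)

```text
t: 13.35
position: [0.5383, 0.0485, 0.0873]
tool_rot: [3.14, 0.2, 3.002]
ft_force: [-0.5, -0.7, -0.4]
finger_gap: 0.174
```

```bash
python3 look.py 12; python3 need.py -4 0.5 .015 0 .2
```

```text
[ 0.05  0.62  2.14 -0.19  0.19 -1.19] [0.5383 0.0485 0.0873] [3.14  0.2   3.002] 0.17405828080528307 [-0.5 -0.7 -0.4]
tip [0.55252001 0.04660548 0.01673407] [-50.86935838   0.73657219]
dpos cm [ 4.45 -0.64 -0.19] rotvec [-0.001 -0.002 -0.003]
```

Request:
step_arm(
  series=[
    [0.65,[0.4,-0.057,0],[0,0,0]],
    [0.65,[0.4,-0.057,0],[0,0,0]],
    [0.65,[0.4,-0.057,0],[0,0,0]],
    [0.65,[0.4,-0.057,0],[0,0,0]],
    [0.65,[0.4,-0.057,0],[0,0,0]],
    [0.65,[0.4,-0.057,0],[0,0,0]],
    [0.65,[0.4,-0.057,0],[0,0,0]],
    [0.65,[0.4,-0.057,0],[0,0,0]],
    [0.65,[0.4,-0.057,0],[0,0,0]],
    [0.65,[0,0,0],[0,0,0]],
  ],
)

```text
t: 14.45
position: [0.5774, 0.0429, 0.0875]
tool_rot: [3.14, 0.202, 3.001]
ft_force: [-0.1, 0.4, 0.0]
finger_gap: 0.174
```

```bash
python3 look.py 13; python3 pp.py 13
```

```text
[ 0.04  0.64  2.05 -0.14  0.25 -1.26] [0.5774 0.0429 0.0875] [3.14  0.202 3.001] 0.17433222243848306 [-0.1  0.4  0. ]
tip [0.59167223 0.04106    0.0170079 ] [-11.32643927   0.81554027]
```

View pics/p13.png

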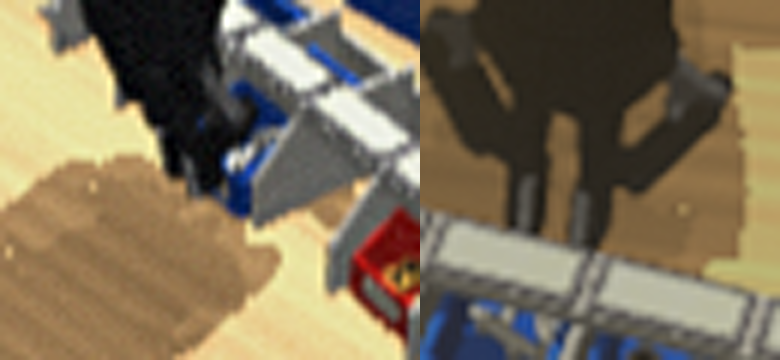

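Request:
step_arm(
  series=[
    [0.65,[0.3,-0.043,0],[0,0,0]],
    [0.65,[0.3,-0.043,0],[0,0,0]],
    [0.65,[0.3,-0.043,0],[0,0,0]],
    [0.65,[0,0,0],[0,0,0]],
    [0.65,[0,0,0],[0,0,0]],
  ],
)

```text
t: 15.1
position: [0.5857, 0.0417, 0.0875]
tool_rot: [3.14, 0.201, 3.001]
ft_force: [0.3, 0.2, 0.2]
finger_gap: 0.177
```

```bash
python3 look.py 14; python3 pp.py 14
```

```text
[ 0.04  0.65  2.03 -0.13  0.26 -1.27] [0.5857 0.0417 0.0875] [3.14  0.201 3.001] 0.1772188277449269 [0.3 0.2 0.2]
tip [0.60000147 0.03980585 0.01694748] [-2.90350468  0.75869274]
```

View pics/p14.png

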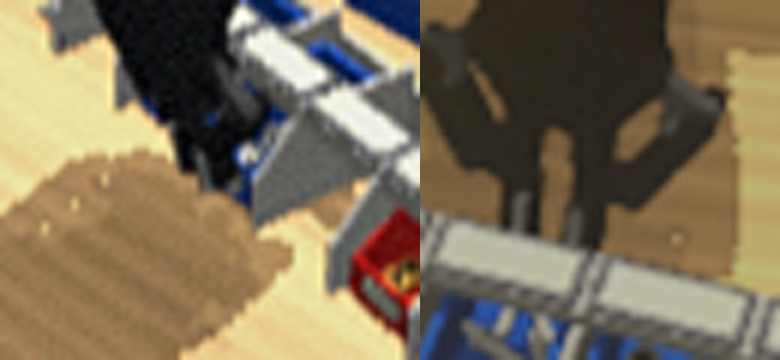

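Request:
step_arm(
  series=[
    [0.65,[-1.5,0.21,0],[0,0,0]],
    [0.65,[-2,0.29,0],[0,0,0]],
    [0.65,[-1.5,0.2,1],[0,0,0]],
    [0.65,[0,0,4],[0,0,0]],
    [0.65,[0,0,4],[0,0,0]],
    [0.65,[0,0,4],[0,0,0]],
    [0.65,[0,0,4],[0,0,0]],
    [0.65,[0,0,0],[0,0,0]],
  ],
)

```text
t: 16.05
position: [0.5377, 0.0489, 0.2628]
tool_rot: [3.138, 0.209, 3.001]
ft_force: [-0.6, -1.9, -1.2]
finger_gap: 0.174
```

```bash
python3 look.py 15; python3 pp.py 15; python3 - <<'E'
from bin import *
w=load('wrist')['frame'];cv2.imwrite('pics/w15.png',cv2.resize(w,(768,576)))
E
```

```text
[ 0.05  0.31  2.03 -0.07  0.6  -1.33] [0.5377 0.0489 0.2628] [3.138 0.209 3.001] 0.17350287348113355 [-0.6 -1.9 -1.2]
tip [0.55254999 0.04705992 0.19231858] [-50.9043172    1.19065699]
```

View pics/p15.png

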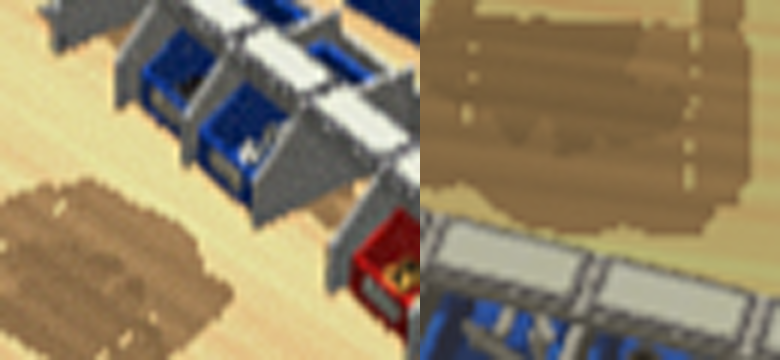

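View pics/w15.png

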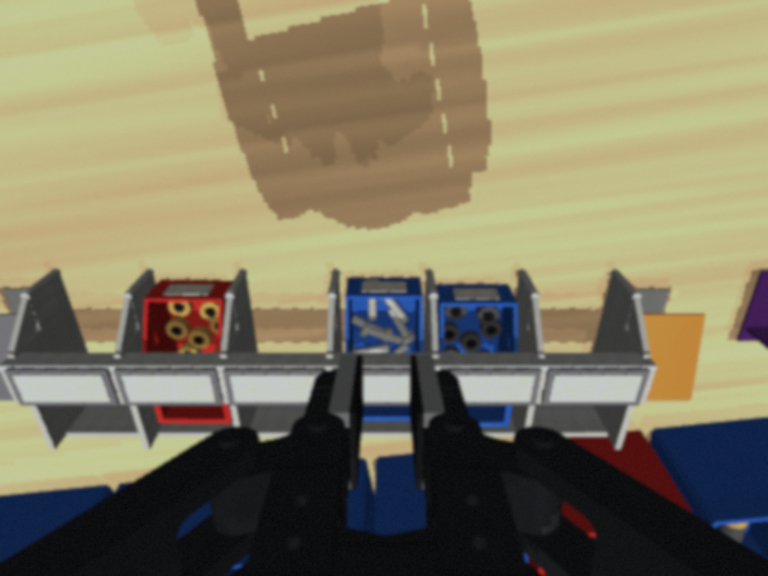

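```bash
python3 - <<'E'
from bin import *
d=load('wrist')
im=d['frame'][170:290,190:380];cv2.imwrite('pics/wz.png',cv2.resize(im,None,fx=4,fy=4,interpolation=cv2.INTER_CUBIC))
E
```

```text
(no output)
```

View pics/wz.png

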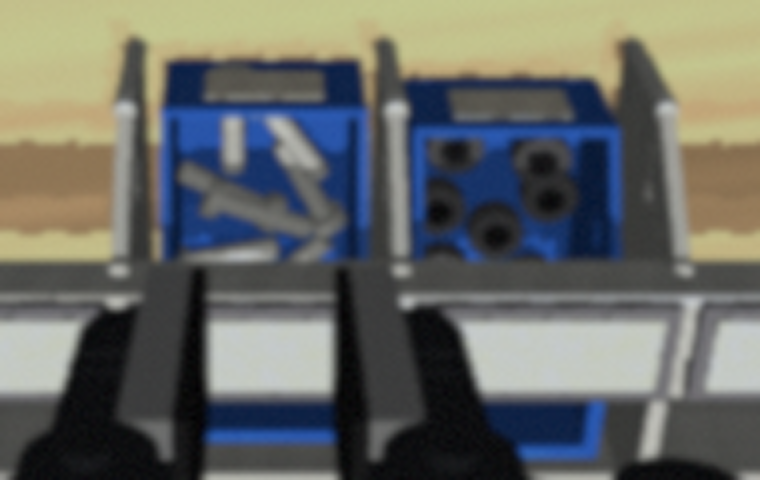

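```bash
python3 - <<'E'
from bin import *
d=load('wrist')
for a,u,v,z in(('FtR',165,107,.028),('FtL',370,107,.028),('FbR',168,62,0),('FbL',360,62,0),('nR b',135,40,0),('nL b',384,40,0),('nR t',127,105,.036),('nL t',395,105,.036),('rack bin FtM',515,128,.028),('Rt',270,440,.05)):
    print(a,np.round(rk(onz(d,190+u/4-.4,170+v/4-.4,z)),1))
d=load('side')
for a,u,v,z in(('FtL',200,130,.028),('FtR',246,168,.028),('FbR',246,205,0),('noseRt',254,185,.036)):
    print('side',a,np.round(rk(onz(d,232+u/6-.46,165+v/6-.46,z)),1))
E
```

```text
FtR [  6.3 -25.4]
FtL [ 6.3 25.5]
FbR [  8.3 -26.5]
FbL [ 8.2 24.9]
nR b [  1.7 -35. ]
nL b [ 1.7 31. ]
nR t [  1.3 -33.8]
nL t [ 1.2 30.8]
rack bin FtM [12.3 62.1]
Rt [95.6  0.8]
side FtL [ 6.4 26.7]
side FtR [  7.1 -15.2]
side FbR [  8.7 -13.8]
side noseRt [ -4.1 -37.2]
```

```bash
python3 - <<'E'
from h import *
a=cv2.imread('pics/scene0.png');d=grab('scene');b=cv2.resize(d['frame'],(768,576));cv2.imwrite('pics/end.png',b)
print(status.sense()['t'],order.close_job())
E
```

```text
the job is handed in; nothing more can be done
16.25 None
```

View pics/end.png

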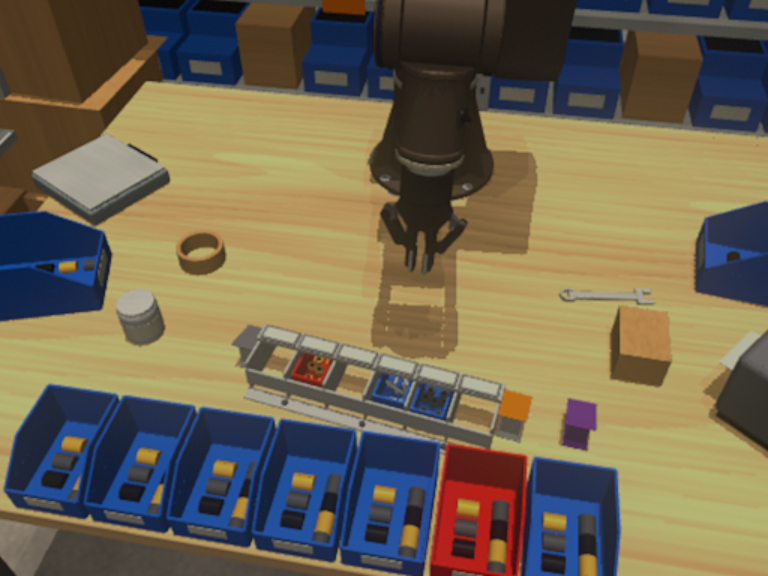

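The blue bin is in the third gap from the orange plate (gap_c), and I handed the job in at 16.25 s; no verdict was reported.

- **Labels:** The orange plate is at the robot's left end of the rack, so I touched labels a, b and c in turn with the closed fingertips. The contact forces were about 12, 19 and 22 N. I touched no label beyond the third.
- **Bin:** I pushed it only along the bench, straightening it on the way. My last wrist-camera measurement put its front wall about 5 mm behind the divider noses, its centre 1–2 mm off the middle of the gap, and no visible turn. The side camera agreed on the depth, but its right-hand corner readings were about 10 mm off and I discounted them because a divider partly hides that corner.
- **Other things:** In the final picture the other bins and things look where they were at the start, judged by eye and not measured. The gripper stands clear of everything.
- **One hitch:** My first attempt to get behind the bin with the tool tilted ran into a wrist-joint limit. I pushed most of the way with the tool vertical and tilted it only for the last stretch.

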